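Screw the filler cap back onto the rinse tank

ROBOT

A 6-joint arm with a two-finger parallel gripper is mounted at the origin on the work surface. World frame = base frame: x ahead of the robot, y to its left, z up, the work surface at z = 0. Lengths are in m, angles in degrees, forces in N, time in s.
With the tool pointing down it reaches from about 0.25 to 0.8 m from the base axis. Payload 8.5 kg.
Tool frame: the origin (TCP) lies midway between the tips of the shut fingers; the grasp point (between the pads) lies ctrl.hold_point_z behind it (ctrl.hold_point_z is the distance from the TCP to the grasp point, in m); z points along the fingers, y is the line along which they close (so a half turn about z gives the same grasp; the last joint's range is limited). The gripper opens to 85 mm and grips with 20 to 120 N. Pads are 22 mm wide; open, the fingers measure 114 mm over their backs; the gripper's body (76 mm by 85 mm) begins 54 mm behind the grasp point. The pads swing forward as they close: fully open they stand 13 mm farther back than shut.
Start: joints at [73.682, 13.648, -0.773, 75.585, 0, 90], TCP at [0.147, 0.504, 0.231] pointing down, gripper open.
Joint ranges: [-152.45, 152.45], [-59.26, 108.67], [-65.41, 83.53], [-104.44, 129.93], [-82.83, 76.93], [-180, 180]. Speed limits (degrees/s): [127.2, 127.2, 159.86, 180, 180, 180].

INTERFACE

Orientations are given as [roll, pitch, yaw] about the fixed x, y, z axes, in that order (R = Rz(yaw) Ry(pitch) Rx(roll)).
In Python, from bench import telemetry, imaging, job, ctrl gives the robot as it stands.
- The arm moves only by the shell command python3 -m crank 'ROWS'. ROWS is text: rows parted by semicolons, each of 7 numbers parted by spaces: the shift along the tool's x, y, z as a fraction of full scale, then the turn, a rotation vector about the tool's x, y, z as a fraction of full scale, then the opening, from 0 (shut) to 1 (fully open). In form: dx dy dz ax ay az grip; .... A call has 1 to 8 rows; each row shifts and turns the commanded pose from where the row before left it, along the tool's axes as they then stand; what a row does not reach is not made up. Full scale, the value 1, is 500 mm for a shift and pi rad for a turn. A row lasts 1/12 s, in which the tool goes at most 41.7 mm and 7.16 degrees, less where a joint would pass 70% of its speed; a pose out of reach is approached as far as the arm can. A call with a number of a shift or a turn outside -1 to 1 is refused whole. A call with a gripper value outside its range is refused whole. The fingers move at their own pace and stop on an object; the grip force is fixed at half the most. Time passes only in rows, so rows that do not move let the fingers close. It gives the time, the measured TCP pose, the force, the opening and the grip force at its end, in the units of the state.
- telemetry.sense(): the state, without advancing time (a new reading comes with each control period).
- imaging.grab_frame(name): name is "side" or "top" or "wrist"; returns a dict with "frame" (400x640x3 uint8, red, green, blue), "mtx" (3x3 intrinsics, pixels), "T" (4x4, takes a point from camera to world coordinates). Camera axes: x right, y down, z forward; pixel columns grow to the right and rows downward; lengths in m; the calibration is good to about 2 mm. The wrist camera is an equidistant fisheye: a pixel r from the principal point sees the ray r / f radians off the axis. A picture is of the moment at which its call begins. There is no depth.
- job.sign_off(): hands the job in; it is judged then, once.
The state is a dict: "time_s": time; "qpos": joint angles; "dq": joint speeds; "effort": joint torques, N m; "position": TCP position; "orientation": TCP orientation; "wrist_force": force on the tool from outside, world axes, zero at the start; "ft_torque": the same for the moment, N m; "opening": finger opening in m; "grasp_force": force on a finger pad.
Only numpy, scipy, OpenCV 4.12 (cv2) and the standard library are available. Lean on these libraries where they do the work, as an engineer would, in place of code of your own. Each camera call takes 0.05 s, during which the arm holds its last target. There are 200 camera calls.

TASK

Put the loose cap back on the grey rinse tank: set it level on the filler neck, turn it backwards (anticlockwise) with light pressure until you feel the thread drop into place, then screw it down clockwise until it is fully home on its seal, and let go. Never force it against the thread, and leave the mug, hub cap, lug wrench and brush where they are.

Things in the scene. Friction and masses are not known exactly. Their poses are not given: they have to be found in the camera images.
- cap: Dark grey screw cap, 62 mm diameter, starts lying right way up on the shelf. Origin: centre of its underside, z up. 46 mm high in all: a round skirt and disc 22 mm high, with a grip rib standing on the disc. About 80 g.
- rib (a point): Centre of the top of the cap's grip rib, 46 mm above the cap's origin. The rib is upright, 14 mm wide along the cap's x, 44 mm long along its y, and 24 mm high above the disc.
- lugs (a point): The cap's origin again, level with its lugs. The skirt is hollow, 56 mm wide and 18 mm deep inside; at its bottom edge three lugs 120 degrees apart stand 6 mm inwards, 5 mm wide and 3 mm high; one lies on the cap's +x side.
- tank: Grey plastic tank 170 x 120 x 80 mm, bracketed to the shelf (cannot move), filler neck upright in the middle of its top; origin at the centre of its underside, z up.
- mouth (a point): Centre of the filler mouth, at the top of the springy rubber seal ring, 24 mm above the tank's top, 10.8 mm above the ridges point and 21 mm above the home point. The neck is upright, 40 mm in diameter, with a three-start thread 52 mm across; the cap fits with about 2 mm of play all round.
- ridges (a point): On the neck's axis, where the cap's origin is while its lugs rest on the level tops of the thread ridges (4 mm higher if they land on the blunt stops). Where the thread starts lie round the neck differs each time, whatever the tank's yaw: feel for it. From here 0 to 1.8 rad anticlockwise (from above) brings the lugs over gaps 30 degrees wide; clockwise they jam at the stops.
- home (a point): On the neck's axis, where the cap's origin is when fully home. In the gaps the cap drops 7 mm onto the seal, 3 mm above this, and a stop bars more anticlockwise turning. Then 1.5 to 1.8 rad clockwise to the end stop: the thread pulls it down those 3 mm against the seal (8 N when home, 0.1 to 0.4 N m to turn), the last 0.4 rad level; it stays as left. Over 1 N m on a stop is forcing.
- mug: White ceramic mug, 72 mm wide, 85 mm high, origin under its centre. Leave alone.
- hub_cap: Chrome hub cap, 160 mm wide, 26 mm high, lying flat, origin under its centre. Leave alone.
- lug_wrench: Steel L-shaped lug wrench, 280 mm long along its y, lying flat, about 20 mm high; origin under the middle of its shaft. Leave alone.
- brush: Purple hard silicone brush, 190 mm long along its x, 36 mm high; origin under its middle. Leave alone.
There are look-alikes about, which are no part of the job. Several things have the shape of the cap; the one meant has the colours described above.

How it is judged:
By the outcome, as a careful person would: the job done as asked, in the order asked, and still so for the second after the job is handed in, with the robot touching nothing.
It also fails if it takes over 72 s, if anything falls off the work surface, if the arm or the gripper's body presses on something with over 40 N, if the wrist force passes 120 N, or if a joint passes its speed limit or range.

## Working session

There is one attempt and no reset: what is moved stays moved. The work goes in short steps, Python scripts to look and compute and a shell command to move; the robot and the scene stay as the last step left them, time stands still between calls to the robot, and variables do not carry over. Pictures are saved under pics/ and viewed, at most 10 in all, crops included, and the job is handed in when it is done.

```bash
ls; mkdir -p pics; python3 - <<'E'
from bench import telemetry, imaging, job, ctrl
import cv2
print(telemetry.sense(), ctrl.hold_point_z)
for n in ("side","top"):
    f=imaging.grab_frame(n); cv2.imwrite(f"pics/{n}0.png",f["frame"][:,:,::-1]); print(n,f["mtx"],f["T"])
E
```

```text
pics
{'time_s': 0.0, 'qpos': array([ 7.36825813e+01,  1.36817547e+01, -8.14156193e-01,  7.55817068e+01,
       -5.04079024e-04,  8.99984803e+01]), 'dq': array([ 0.1139399 ,  0.02413845,  0.02066047,  0.01982998, -0.10207024,
       -0.06960308]), 'effort': array([ 1.36919251e-03, -5.38775396e+01,  3.46432579e+01,  1.84099842e-02,
        1.34055840e-04, -1.19317122e-05]), 'position': array([0.14740187, 0.50349719, 0.23068922]), 'orientation': array([-1.79922382e+02,  5.02019889e-04,  1.63684102e+02]), 'wrist_force': array([ 0.2395986 ,  0.20139219, -0.9638645 ]), 'ft_torque': array([-0.02300645,  0.01844103,  0.0584308 ]), 'grasp_force': 0.0, 'opening': 0.08533981758751968} 0.0187
side [[393.25254094   0.         317.83029991]
 [  0.         393.25254094 202.07651497]
 [  0.           0.           1.        ]] [[ 0.96249942 -0.15174585  0.22487342  0.34063945]
 [-0.27116888 -0.5140409   0.81377478 -0.81075302]
 [-0.00789281 -0.84423643 -0.53591282  0.67242782]
 [ 0.          0.          0.          1.        ]]
top [[395.56009022   0.         315.68562431]
 [  0.         395.56009022 199.13817227]
 [  0.           0.           1.        ]] [[ 0.01682318 -0.99893658  0.04292658  0.53189382]
 [-0.99985533 -0.0169154  -0.00178594  0.05085167]
 [ 0.00251016 -0.04289033 -0.99907663  1.18053176]
 [ 0.          0.          0.          1.        ]]
```

View pics/top0.png

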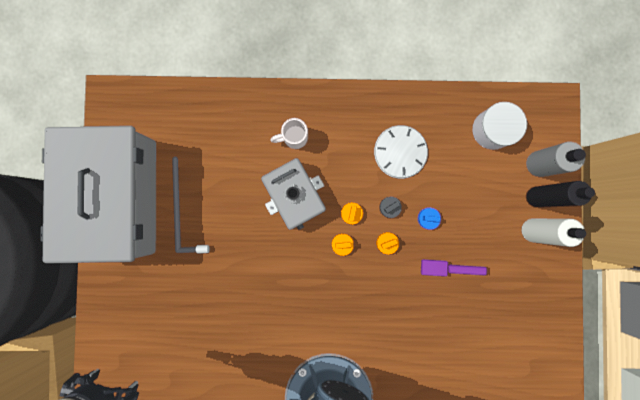

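View pics/side0.png

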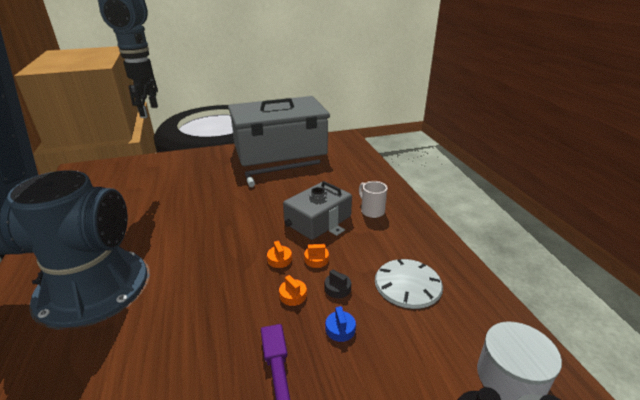

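The top view shows the dark grey cap at (391,208). Its look-alikes are three orange caps at (352,213), (343,244) and (388,243), and a blue one at (430,218). The tank neck is at (293,193). The side view shows the dark cap at (338,285) and the neck at (318,190). I choose the dark grey one and check it in a close crop.

```bash
python3 - <<'E'
import cv2,numpy as np
t=cv2.imread("pics/top0.png"); s=cv2.imread("pics/side0.png")
a=cv2.resize(t[180:235,365:415],(400,440),interpolation=cv2.INTER_CUBIC)   # 8x
b=cv2.resize(t[165:220,268:318],(400,440),interpolation=cv2.INTER_CUBIC)
cv2.imwrite("pics/crop1.png",np.hstack([a,b]))
a=cv2.resize(s[260:310,313:363],(400,400),interpolation=cv2.INTER_CUBIC)
b=cv2.resize(s[172:222,295:345],(400,400),interpolation=cv2.INTER_CUBIC)
cv2.imwrite("pics/crop2.png",np.hstack([a,b]))
E
```

```text
(no output)
```

View pics/crop1.png

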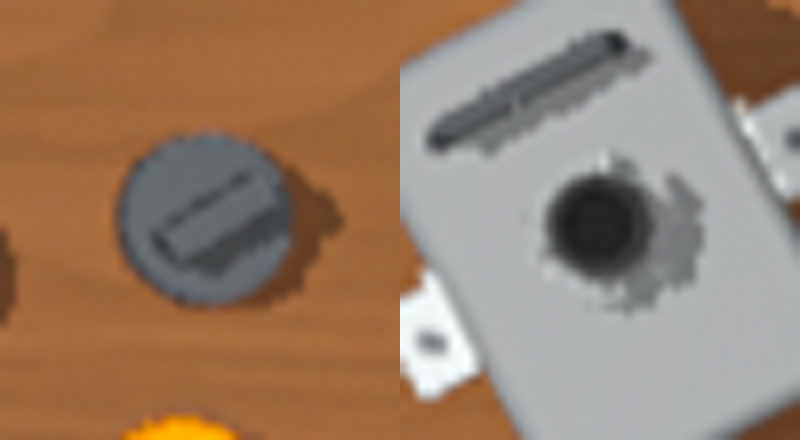

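View pics/crop2.png

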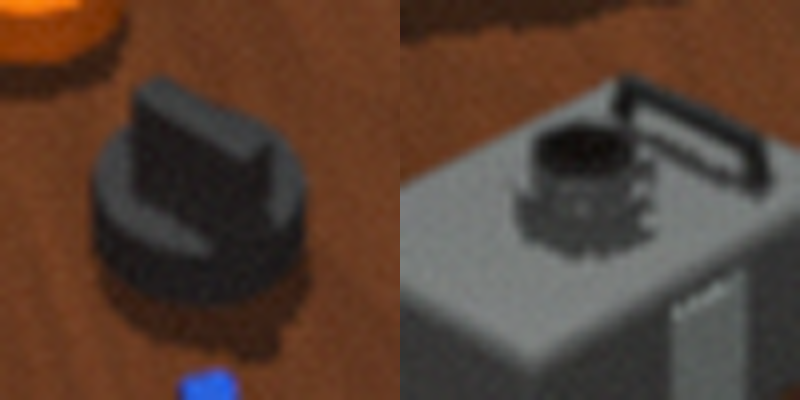

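The crop confirms the dark grey cap, with its disc centre at about (390.6,207.3) and its rib running from (386,211) to (398,203). The mouth is at (293,192.8) in the top view and (318.1,190.8) in the side view, with the tank handle beside it at (283.6,176).

```bash
cat > h.py <<'E'
import numpy as np
from bench import telemetry, imaging, ctrl
from scipy.spatial.transform import Rotation as R
def ray(f,u,v):
    K,T=f["mtx"],f["T"]; return T[:3,3],T[:3,:3]@np.linalg.solve(K,[u,v,1.])
def onz(f,u,v,z):
    o,d=ray(f,u,v); return o+d*(z-o[2])/d[2]
def tri(a,b):
    (o,d),(p,e)=a,b; s=np.linalg.lstsq(np.c_[d,-e],p-o,rcond=None)[0]
    x,y=o+d*s[0],p+e*s[1]; return (x+y)/2,np.linalg.norm(x-y)
def delta(pos,yaw):   # tool-frame shift (fraction) and az turn needed, in rows' units, tool pointing down
    s=telemetry.sense(); M=R.from_euler('xyz',s["orientation"],degrees=True)
    d=M.inv().apply(np.array(pos)-s["position"])/0.5
    g=R.from_euler('xyz',[180,0,yaw],degrees=True)
    return np.round(d,4),np.round((M.inv()*g).as_rotvec()/np.pi,4)
E
python3 - <<'E'
from h import *
t=imaging.grab_frame("top"); s=imaging.grab_frame("side")
P=lambda *a:print(*[np.round(x,4) for x in a])
P(onz(t,390.6,207.25,.02), onz(t,391.9,206.9,.046))
# side rib top: corners (135,95)(160,75)(270,135)(250,160) of crop
P(tri(ray(t,391.9,206.9),ray(s,313+203/8,260+118/8)))
a=onz(t,365+167/8,180+246/8,.046);b=onz(t,365+262/8,180+183/8,.046);P(b-a,np.linalg.norm(b-a),np.degrees(np.arctan2(*(b-a)[1::-1])))
a=onz(s,313+147/8,260+85/8,.046);b=onz(s,313+260/8,260+148/8,.046);P((a+b)/2,np.linalg.norm(b-a),np.degrees(np.arctan2(*(b-a)[1::-1])))
P(onz(t,293,192.75,.104),onz(s,318.1,190.75,.104),tri(ray(t,293,192.75),ray(s,318.1,190.75)))
P(tri(ray(t,268+135/8,165+87/8),ray(s,295+295/8,172+125/8)))
E
```

```text
[ 0.5617 -0.1715  0.02  ] [ 0.5621 -0.1702  0.046 ]Traceback (most recent call last):
  File "<stdin>", line 6, in <module>
  File "<stdin>", line 3, in <lambda>
    return _wrapfunc(a, 'round', decimals=decimals, out=out)
    return _wrapit(obj, method, *args, **kwds)
    conv = _array_converter(obj)
ValueError: setting an array element with a sequence. The requested array has an inhomogeneous shape after 1 dimensions. The detected shape was (2,) + inhomogeneous part.
```

```bash
python3 - <<'E'
from h import *
np.set_printoptions(precision=4,suppress=True)
t=imaging.grab_frame("top"); s=imaging.grab_frame("side")
P=print
P(tri(ray(t,391.9,206.9),ray(s,313+203/8,260+118/8)))
a=onz(t,365+167/8,180+246/8,.046);b=onz(t,365+262/8,180+183/8,.046);P(b-a,np.linalg.norm(b-a),np.degrees(np.arctan2(*(b-a)[1::-1])))
a=onz(s,313+147/8,260+85/8,.046);b=onz(s,313+260/8,260+148/8,.046);P((a+b)/2,np.linalg.norm(b-a),np.degrees(np.arctan2(*(b-a)[1::-1])))
P(onz(t,293,192.75,.104),onz(s,318.1,190.75,.104),tri(ray(t,293,192.75),ray(s,318.1,190.75)))
P(tri(ray(t,268+135/8,165+87/8),ray(s,295+295/8,172+125/8)))
P(delta([.5615,-.171,.12],-57),delta([.5615,-.171,.12],123))
E
```

```text
(array([ 0.5635, -0.171 ,  0.0441]), np.float64(0.0028751914220107883))
[ 0.0232 -0.0339  0.    ] 0.04106344493265353 -55.63744853764276
[ 0.5644 -0.1725  0.046 ] 0.041036961655632614 -55.931982793533074
[0.5945 0.111  0.104 ] [0.5961 0.1097 0.104 ] (array([0.5955, 0.1109, 0.1034]), np.float64(0.001842420980024971))
(array([0.6431, 0.1346, 0.0923]), np.float64(0.0033409311035646587))
(array([-1.1738, -1.0623,  0.2227]), array([-0.0001, -0.0002, -0.774 ])) (array([-1.1738, -1.0623,  0.2227]), array([-0.0002,  0.0001,  0.226 ]))
```

```bash
python3 -m crank '0 0 0 0 0 .0367 1;0 0 0 0 0 .0367 1;0 0 0 0 0 .0367 1;0 0 0 0 0 .0367 1;0 0 0 0 0 .0367 1;0 0 0 0 0 .0367 1;0 0 0 0 0 0 1'; python3 - <<'E'
from h import *
print(telemetry.sense()["qpos"],delta([.5625,-.171,.13],124))
E
```

```text
time_s: 0.88
position: [0.1475, 0.5038, 0.2312]
orientation: [-180.0, 0.0, 123.7]
wrist_force: [0.9, 0.7, 0.3]
opening: 0.0852
grasp_force: 0.0
[ 7.36825350e+01  1.36497329e+01 -7.79763817e-01  7.55837780e+01
 -1.20811388e-04  1.29937180e+02] (array([-1.5832, -0.0594,  0.2027]), array([-0.0001,  0.    , -0.0014]))
```

```bash
M='-.0792 -.003 .0101 0 0 0 .5'
python3 -m crank '-.0792 -.003 .0101 0 0 0 .5;-.0792 -.003 .0101 0 0 0 .5;-.0792 -.003 .0101 0 0 0 .5;-.0792 -.003 .0101 0 0 0 .5;-.0792 -.003 .0101 0 0 0 .5;-.0792 -.003 .0101 0 0 0 .5;-.0792 -.003 .0101 0 0 0 .5;-.0792 -.003 .0101 0 0 0 .5' >/dev/null
python3 -m crank '-.0792 -.003 .0101 0 0 0 .5;-.0792 -.003 .0101 0 0 0 .5;-.0792 -.003 .0101 0 0 0 .5;-.0792 -.003 .0101 0 0 0 .5;-.0792 -.003 .0101 0 0 0 .5;-.0792 -.003 .0101 0 0 0 .5;-.0792 -.003 .0101 0 0 0 .5;-.0792 -.003 .0101 0 0 0 .5' >/dev/null
python3 -m crank '-.0792 -.003 .0101 0 0 0 .5;-.0792 -.003 .0101 0 0 0 .5;-.0792 -.003 .0101 0 0 0 .5;-.0792 -.003 .0101 0 0 0 .5;0 0 0 0 0 0 .5;0 0 0 0 0 0 .5;0 0 0 0 0 0 .5'
python3 - <<'E'
from h import *
import cv2
print(telemetry.sense()["qpos"],delta([.5625,-.171,.025],124))
f=imaging.grab_frame("wrist");np.save("w.npy",f,allow_pickle=True)
print(f["mtx"],f["T"])
cv2.imwrite("pics/w1.png",f["frame"][:,:,::-1])
E
```

```text
time_s: 2.8
position: [0.5655, -0.1692, 0.1299]
orientation: [-180.0, -0.1, 124.1]
wrist_force: [-0.4, 0.8, 0.3]
opening: 0.0423
grasp_force: 0.0
[-1.66596635e+01  2.28375867e+01 -2.52949213e+00  6.47097282e+01
  6.06053029e-03  3.91911895e+01] (array([ 1.000e-04, -6.800e-03,  2.098e-01]), array([-0.0002, -0.0004,  0.0008]))
[[309.70691629   0.         316.11936713]
 [  0.         309.70691629 200.10841642]
 [  0.           0.           1.        ]] [[ 0.82699091  0.53997752  0.15655773  0.52469753]
 [ 0.56221022 -0.7930898  -0.23436773 -0.11041617]
 [-0.00238897  0.28183834 -0.95945893  0.27324998]
 [ 0.          0.          0.          1.        ]]
```

View pics/w1.png

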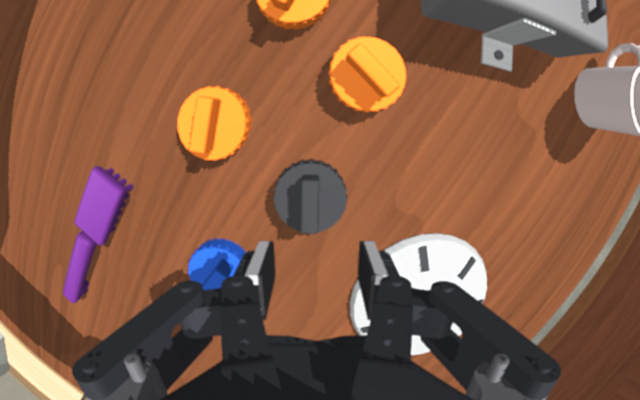

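The dark cap is at about (310,197) with its rib upright in the image, between the fingers, so the yaw is good. The neighbouring caps are clear of the fingers. I'll enlarge the crop to measure it.

```bash
python3 - <<'E'
import cv2
a=cv2.imread("pics/w1.png")[150:245,265:355]
cv2.imwrite("pics/w1c.png",cv2.resize(a,None,fx=6,fy=6,interpolation=cv2.INTER_CUBIC))
E
```

```text
(no output)
```

View pics/w1c.png

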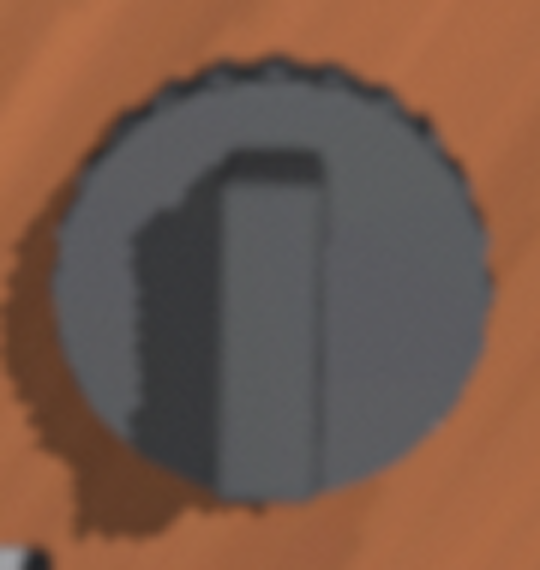

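The rib top has crop corners (218,182), (325,182), (318,497) and (217,497), and the disc centre is at crop (273,290).

```bash
cat >> h.py <<'E'
def wonz(f,u,v,z):
    K,T=f["mtx"],f["T"]; a=np.array([(u-K[0,2])/K[0,0],(v-K[1,2])/K[1,1]]); r=np.linalg.norm(a)
    d=T[:3,:3]@np.r_[a/r*np.sin(r),np.cos(r)]; return T[:3,3]+d*(z-T[2,3])/d[2]
E
python3 - <<'E'
from h import *
f=np.load("w.npy",allow_pickle=True).item()
c=lambda u,v,z:wonz(f,265+u/6,150+v/6,z)
q=[c(218,182,.046),c(325,182,.046),c(318,497,.046),c(217,497,.046)]
print(np.mean(q,0),c(273,290,.022)); d=(q[0]+q[1]-q[2]-q[3])/2; print(np.linalg.norm(d),np.linalg.norm(q[0]-q[1]),np.degrees(np.arctan2(d[1],d[0])))
E
```

```text
[ 0.56105361 -0.17339871  0.046     ] [ 0.56089508 -0.17316745  0.022     ]
0.04254308048160547 0.013414729465271657 123.17540979488297
```

```bash
python3 - <<'E'
from h import *
print(delta([.561,-.173,.0245],123.3))
E
```

```text
(array([-0.0024, -0.0122,  0.2115]), array([-0.0001, -0.0002,  0.0048]))
```

```bash
python3 -m crank '-.0024 -.0122 .04 0 0 .0048 .5;0 0 .05 0 0 0 .5;0 0 .05 0 0 0 .5;0 0 .04 0 0 0 .5;0 0 .02 0 0 0 .5;0 0 .0115 0 0 0 .5;0 0 0 0 0 0 .5;0 0 0 0 0 0 .5'
python3 -m crank '0 0 0 0 0 0 0;0 0 0 0 0 0 0;0 0 0 0 0 0 0;0 0 0 0 0 0 0;0 0 0 0 0 0 0;0 0 0 0 0 0 0'
python3 - <<'E'
from h import *
print(delta([.561,-.173,.0245],123.3))
E
```

```text
time_s: 3.52
position: [0.5621, -0.1734, 0.0256]
orientation: [180.0, 0.1, 123.2]
wrist_force: [0.3, 0.5, 1.0]
opening: 0.0425
grasp_force: 0.0
time_s: 4.02
position: [0.5625, -0.1739, 0.0259]
orientation: [179.9, 0.1, 123.2]
wrist_force: [0.1, 1.2, 5.2]
opening: 0.0126
grasp_force: 59.5
(array([ 0.0032, -0.0016,  0.0027]), array([ 0.0005,  0.0005, -0.0007]))
```

Gripped, with an opening of 12.6 mm on the rib. Next I lift.

```bash
python3 -m crank '0 0 -.02 0 0 0 0;0 0 -.06 0 0 0 0;0 0 -.07 0 0 0 0;0 0 -.07 0 0 0 0;0 0 -.05 0 0 0 0;0 0 -.02 0 0 0 0;0 0 0 0 0 0 0;0 0 0 0 0 0 0'
python3 - <<'E'
from h import *
print(delta([.596,.110,.170],123.3))
E
```

```text
time_s: 4.68
position: [0.5615, -0.1736, 0.1694]
orientation: [180.0, 0.0, 123.2]
wrist_force: [-0.4, 0.1, -1.2]
opening: 0.0126
grasp_force: 58.6
(array([ 0.437 ,  0.3682, -0.0013]), array([ 0.    ,  0.0001, -0.0007]))
```

```bash
python3 -m crank '.03 .026 0 0 0 0 0;.06 .05 0 0 0 0 0;.06 .05 0 0 0 0 0;.06 .05 0 0 0 0 0;.06 .05 0 0 0 0 0;.06 .05 0 0 0 0 0;.06 .05 0 0 0 0 0;.03 .026 0 0 0 0 0'>/dev/null
python3 -m crank '.017 .016 0 0 0 0 0;0 0 0 0 0 0 0;0 0 0 0 0 0 0;0 0 0 0 0 0 0;0 0 0 0 0 0 0'
python3 - <<'E'
from h import *
import cv2
s=telemetry.sense();print(s["qpos"],s["wrist_force"],s["ft_torque"])
f=imaging.grab_frame("wrist");np.save("w2.npy",f,allow_pickle=True)
g=imaging.grab_frame("side")
print(f["T"])
a=f["frame"][120:320,190:430,::-1];cv2.imwrite("pics/w2.png",cv2.resize(a,(600,500),interpolation=cv2.INTER_CUBIC))
cv2.imwrite("pics/s2.png",g["frame"][:,:,::-1])
E
```

```text
time_s: 5.77
position: [0.5958, 0.1084, 0.1692]
orientation: [-179.9, -0.0, 123.1]
wrist_force: [-0.4, -0.2, -0.8]
opening: 0.0126
grasp_force: 58.6
[ 1.03230879e+01  2.30137185e+01  3.73899679e+00  7.07798082e+01
 -2.26644013e-02  6.72392335e+01] [-0.3868859  -0.24423422 -0.8275755 ] [ 0.00819984  0.0122588  -0.00036014]
[[ 0.83731273  0.52498305  0.15264397  0.55606947]
 [ 0.54671825 -0.80270049 -0.23826684  0.1680642 ]
 [-0.00255866  0.2829571  -0.95912915  0.31249192]
 [ 0.          0.          0.          1.        ]]
```

View pics/w2.png

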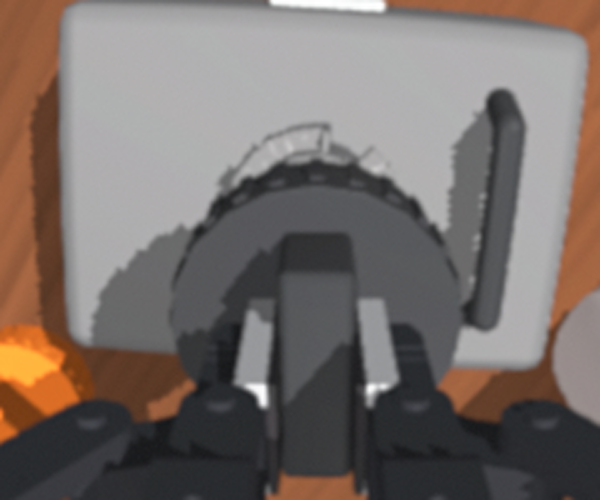

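The wrist view shows the cap held straight, with its disc spanning crop x 172–460 and the rib's far edge at y 272, but it hides the mouth. I'll back off 60 mm along tool −x to see the mouth from above.

```bash
python3 -m crank '-.06 0 0 0 0 0 0;-.06 0 0 0 0 0 0;0 0 0 0 0 0 0;0 0 0 0 0 0 0;0 0 0 0 0 0 0'
python3 - <<'E'
from h import *
import cv2
f=imaging.grab_frame("wrist");np.save("w3.npy",f,allow_pickle=True)
a=f["frame"][100:260,240:400,::-1];cv2.imwrite("pics/w3.png",cv2.resize(a,(600,600),interpolation=cv2.INTER_CUBIC))
E
```

```text
time_s: 6.28
position: [0.6286, 0.0591, 0.1695]
orientation: [-180.0, -0.0, 123.1]
wrist_force: [0.7, 0.4, -0.7]
opening: 0.0128
grasp_force: 58.6
```

View pics/w3.png

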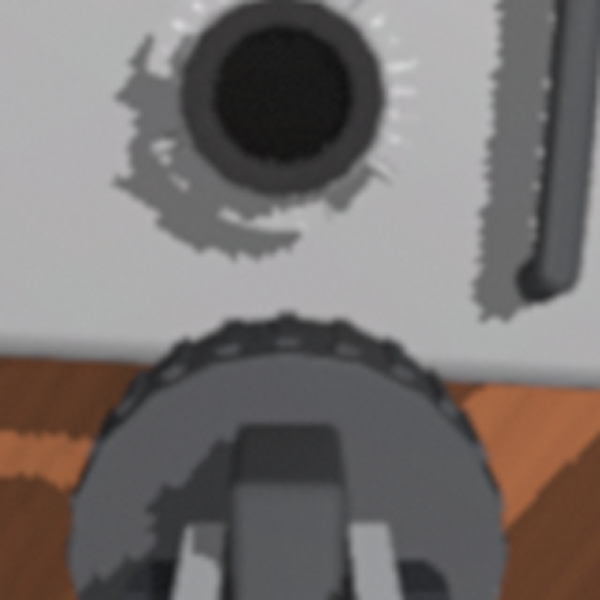

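The mouth's seal ring is centred at crop (283,97) with a diameter of 204, which is pixel (315.5,125.9). The rib's far top edge is at (291,484) and the disc's front edge at (288,353).

```bash
python3 - <<'E'
from h import *
np.set_printoptions(precision=4,suppress=True)
f=np.load("w3.npy",allow_pickle=True).item()
c=lambda u,v,z:wonz(f,240+u/3.75,100+v/3.75,z)
m=c(283,97,.104); print("mouth",m,"diam",np.linalg.norm(c(181,97,.104)-c(385,97,.104)))
tcp=np.array([.6286,.0591,.1695]);Rt=R.from_euler('xyz',[180,0,123.1],degrees=True).inv()
e=Rt.apply(c(291,484,.1896)-tcp);d=Rt.apply(c(288,353,.1656)-tcp)
print("rib edge-22mm",e-[.022,0,0],"disc front-31",d-[.031,0,0],"rib w",np.linalg.norm(c(234,484,.1896)-c(348,484,.1896)))
cap=(e[:2]-[.022,0]+d[:2]-[.031,0])/2
print("cap in tool",cap,"mouth in tool",Rt.apply(m-tcp))
print("shift units",(Rt.apply(m-tcp)[:2]-cap)/.5)
E
```

```text
mouth [0.5934 0.11   0.104 ] diam 0.03645603538083379
rib edge-22mm [ 0.0004 -0.0004 -0.0201] disc front-31 [ 0.0003 -0.0007  0.0039] rib w 0.013014076501505888
cap in tool [ 0.0004 -0.0006] mouth in tool [ 0.0619 -0.0017  0.0655]
shift units [ 0.123  -0.0022]
```

```bash
python3 -m crank '.06 -.0011 0 0 0 0 0;.063 -.0011 0 0 0 0 0;0 0 0 0 0 0 0;0 0 0 0 0 0 0;0 0 0 0 0 0 0' >/dev/null
python3 -m crank '0 0 .03 0 0 0 0;0 0 .03 0 0 0 0;0 0 .01 0 0 0 0;0 0 0 0 0 0 0;0 0 0 0 0 0 0'
python3 -m crank '0 0 .005 0 0 0 0;0 0 .005 0 0 0 0;0 0 0 0 0 0 0;0 0 0 0 0 0 0'; python3 -c "
from h import *
print(telemetry.sense(),delta([.594,.1095,.1281],123.1))"
```

```text
time_s: 7.17
position: [0.5945, 0.1102, 0.1347]
orientation: [-180.0, -0.0, 123.2]
wrist_force: [0.2, -0.0, -1.2]
opening: 0.0125
grasp_force: 58.6
time_s: 7.5
position: [0.5944, 0.1106, 0.1297]
orientation: [180.0, 0.0, 123.2]
wrist_force: [0.0, 0.2, -1.2]
opening: 0.0125
grasp_force: 58.6
{'time_s': 7.5, 'qpos': array([ 1.05424536e+01,  2.41163565e+01, -4.86875158e-01,  6.53880421e+01,
       -5.94118608e-03,  6.73599026e+01]), 'dq': array([ 0.100668  ,  0.0102679 ,  0.06198945,  0.06907868, -0.04017448,
       -0.09993873]), 'effort': array([-4.39853955e-02, -6.64232326e+01,  3.31222057e+01, -5.14286268e-02,
       -1.47360755e-03, -4.88511887e-04]), 'position': array([0.59438396, 0.1105858 , 0.12971909]), 'orientation': array([1.79994233e+02, 8.84245834e-03, 1.23182550e+02]), 'wrist_force': array([ 0.03405937,  0.15842123, -1.18859911]), 'ft_torque': array([-0.01118058,  0.02660931,  0.04052328]), 'grasp_force': 58.63313019275665, 'opening': 0.012450670453416631} (array([-0.0014, -0.0018,  0.0032]), array([0.    , 0.    , 0.0005]))
```

```bash
python3 -m crank '0 0 .004 0 0 0 0;0 0 .004 0 0 0 0;0 0 0 0 0 0 0;0 0 0 0 0 0 0'|egrep 'posi|wrist_f'; python3 -m crank '0 0 .004 0 0 0 0;0 0 0 0 0 0 0;0 0 0 0 0 0 0'|egrep 'posi|wrist_f'; python3 -m crank '0 0 .003 0 0 0 0;0 0 0 0 0 0 0;0 0 0 0 0 0 0'|egrep 'posi|wrist_f'; python3 -c "
from h import *
print(telemetry.sense()['ft_torque'])"
```

```text
position: [0.5942, 0.1106, 0.1254]
wrist_force: [0.5, 0.4, -0.6]
position: [0.5942, 0.1106, 0.1234]
wrist_force: [-0.1, -1.1, -1.3]
position: [0.5943, 0.1106, 0.122]
wrist_force: [-0.2, -0.5, -0.6]
[-0.02833458  0.0184551  -0.06325113]
```

```bash
python3 -m crank '0 0 .002 0 0 0 0;0 0 0 0 0 0 0;0 0 0 0 0 0 0'|egrep 'posi|wrist_f'; python3 -m crank '0 0 .002 0 0 0 0;0 0 0 0 0 0 0;0 0 0 0 0 0 0'|egrep 'posi|wrist_f'; python3 -m crank '0 0 .002 0 0 0 0;0 0 0 0 0 0 0;0 0 0 0 0 0 0'|egrep 'posi|wrist_f'; python3 -c "
from h import *
print(telemetry.sense()['ft_torque'])"
```

```text
position: [0.5943, 0.1106, 0.121]
wrist_force: [0.1, -0.1, 0.3]
position: [0.5943, 0.1106, 0.12]
wrist_force: [0.7, 0.3, -1.8]
position: [0.5943, 0.1106, 0.119]
wrist_force: [0.3, 0.1, -1.9]
[-0.04514221  0.08226384  0.03321038]
```

```bash
python3 -m crank '0 0 .001 0 0 0 0;0 0 0 0 0 0 0;0 0 0 0 0 0 0'|egrep 'posi|wrist_f'; python3 -m crank '0 0 .001 0 0 0 0;0 0 0 0 0 0 0;0 0 0 0 0 0 0'|egrep 'posi|wrist_f'; python3 -m crank '0 0 .001 0 0 0 0;0 0 0 0 0 0 0;0 0 0 0 0 0 0'|egrep 'posi|wrist_f'; python3 -c "
from h import *
print(telemetry.sense()['ft_torque'])"
```

```text
position: [0.5943, 0.1106, 0.1185]
wrist_force: [0.8, -0.6, 0.2]
position: [0.5943, 0.1106, 0.118]
wrist_force: [-0.6, -0.8, -0.2]
position: [0.5943, 0.1106, 0.1175]
wrist_force: [0.7, 0.1, -0.4]
[-0.04739236  0.00319471  0.04120875]
```

```bash
python3 -m crank '0 0 .001 0 0 0 0;0 0 0 0 0 0 0;0 0 0 0 0 0 0'|egrep 'posi|wrist_f'; python3 -m crank '0 0 .001 0 0 0 0;0 0 0 0 0 0 0;0 0 0 0 0 0 0'|egrep 'posi|wrist_f'; python3 -m crank '0 0 .001 0 0 0 0;0 0 0 0 0 0 0;0 0 0 0 0 0 0'|egrep 'posi|wrist_f'; python3 -c "
from h import *
print(telemetry.sense()['ft_torque'])"
```

```text
position: [0.5943, 0.1106, 0.117]
wrist_force: [-0.1, 0.7, -1.4]
position: [0.5943, 0.1106, 0.1165]
wrist_force: [-0.3, 0.3, -1.0]
position: [0.5943, 0.1105, 0.116]
wrist_force: [1.1, 0.2, -1.5]
[ 0.01629657 -0.04946051 -0.00269145]
```

```bash
python3 -m crank '0 0 .002 0 0 0 0;0 0 0 0 0 0 0;0 0 0 0 0 0 0'|egrep 'posi|wrist_f'; python3 -m crank '0 0 .002 0 0 0 0;0 0 0 0 0 0 0;0 0 0 0 0 0 0'|egrep 'posi|wrist_f'; python3 -m crank '0 0 .001 0 0 0 0;0 0 0 0 0 0 0;0 0 0 0 0 0 0'|egrep 'posi|wrist_f'; python3 -c "
from h import *
print(telemetry.sense()['ft_torque'])"
```

```text
position: [0.5943, 0.1106, 0.115]
wrist_force: [-0.4, -0.8, -0.4]
position: [0.5943, 0.1106, 0.114]
wrist_force: [0.8, 0.6, -0.3]
position: [0.5943, 0.1106, 0.1135]
wrist_force: [-0.5, -0.5, -1.2]
[-0.0595178   0.0069903   0.05540415]
```

```bash
python3 -m crank '0 0 .001 0 0 0 0;0 0 0 0 0 0 0;0 0 0 0 0 0 0'|egrep 'posi|wrist_f'; python3 -m crank '0 0 .001 0 0 0 0;0 0 0 0 0 0 0;0 0 0 0 0 0 0'|egrep 'posi|wrist_f'; python3 -m crank '0 0 .001 0 0 0 0;0 0 0 0 0 0 0;0 0 0 0 0 0 0'|egrep 'posi|wrist_f'; python3 -c "
from h import *
print(telemetry.sense()['ft_torque'])"
```

```text
position: [0.5943, 0.1106, 0.1131]
wrist_force: [-0.0, 0.2, 0.4]
position: [0.5943, 0.1106, 0.1125]
wrist_force: [-0.4, 0.2, -0.5]
position: [0.5943, 0.1106, 0.112]
wrist_force: [0.4, -0.0, -1.3]
[-0.0067269  -0.02589639  0.07721584]
```

```bash
python3 -m crank '0 0 .001 0 0 0 0;0 0 0 0 0 0 0;0 0 0 0 0 0 0'|egrep 'posi|wrist_f'; python3 -m crank '0 0 .001 0 0 0 0;0 0 0 0 0 0 0;0 0 0 0 0 0 0'|egrep 'posi|wrist_f'; python3 - <<'E'
from h import *
import cv2
s=imaging.grab_frame("side")
print(np.mean([telemetry.sense()['wrist_force']],0))
a=s["frame"][140:240,260:385,::-1];cv2.imwrite("pics/s3.png",cv2.resize(a,(750,600),interpolation=cv2.INTER_CUBIC))
# predicted pixels for cap bottom rim front at candidate z
T=np.linalg.inv(s["T"])
for z in (.083,.086,.0932):
  for p in ([.5943,.1106,z],[.5943,.1106,z+.046],[.5943-.007,.1106-.030,z],[.5943-.007,.1106-.030,z+.022]):
    q=s["mtx"]@(T[:3,:3]@p+T[:3,3]); print(z,np.round(((q/q[2])[:2]-[260,140])*6))
E
```

```text
position: [0.5943, 0.1106, 0.1117]
wrist_force: [-0.4, 0.2, 1.8]
position: [0.5943, 0.1106, 0.1112]
wrist_force: [-0.6, 0.2, 3.1]
[-1.02877417 -0.26424616  2.43680933]
0.083 [345. 342.]
0.083 [344. 258.]
0.083 [348. 377.]
0.083 [347. 336.]
0.086 [345. 337.]
0.086 [344. 252.]
0.086 [348. 371.]
0.086 [347. 331.]
0.0932 [345. 324.]
0.0932 [344. 239.]
0.0932 [348. 358.]
0.0932 [347. 317.]
```

View pics/s3.png

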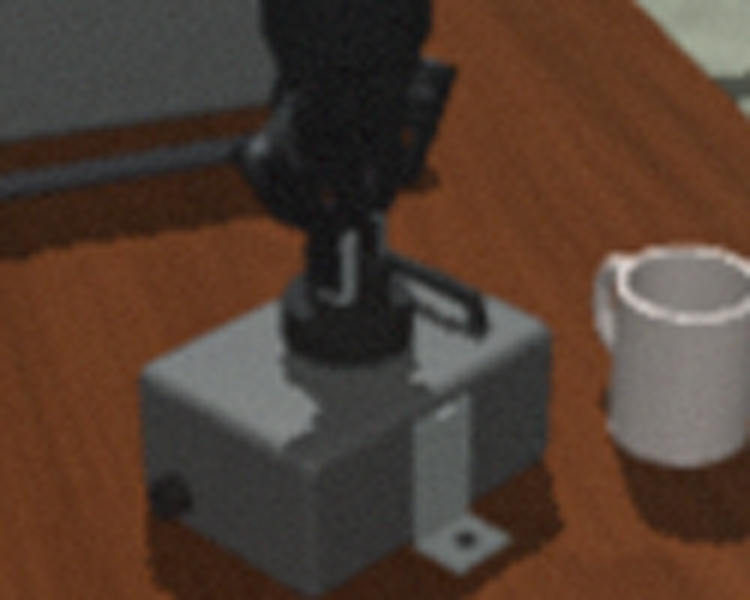

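The side view shows the cap sitting over the neck, level, with its skirt rim close to the tank top at about (347,362). Force began at TCP z 0.112, which is exactly the seal level, and rises softly like the seal. So the lugs were already over the gaps. I'll turn backwards lightly to feel for the stop.

```bash
cat > st.py <<'E'
from h import *
s=telemetry.sense();print(round(float(s["time_s"]),2),s["position"].round(4),s["orientation"].round(1),"F",s["wrist_force"].round(1),"T",s["ft_torque"].round(2),"j6",s["qpos"][5].round(1))
E
python3 -m crank '0 0 0 0 0 -.01 0;0 0 0 0 0 0 0' >/dev/null; python3 st.py
python3 -m crank '0 0 0 0 0 -.01 0;0 0 0 0 0 0 0' >/dev/null; python3 st.py
python3 -m crank '0 0 0 0 0 -.01 0;0 0 0 0 0 0 0' >/dev/null; python3 st.py
```

```text
12.8 [0.5945 0.1106 0.1112] [180.    0.  125.1] F [ 0.5 -0.2  2.5] T [-0.04  0.06 -0.02] j6 65.5
12.97 [0.5945 0.1106 0.1112] [180.    0.  126.8] F [-0.7 -0.1  1.7] T [-0.   -0.02  0.02] j6 63.7
13.13 [0.5945 0.1106 0.1112] [180.    0.  128.6] F [1.  0.1 2.4] T [ 0.01 -0.05  0.03] j6 62.0
```

```bash

python3 -m crank '0 0 0 0 0 -.01 0;0 0 0 0 0 0 0' >/dev/null; python3 st.py
python3 -m crank '0 0 0 0 0 -.01 0;0 0 0 0 0 0 0' >/dev/null; python3 st.py
python3 -m crank '0 0 0 0 0 -.008 0;0 0 0 0 0 0 0' >/dev/null; python3 st.py
python3 -m crank '0 0 0 0 0 -.008 0;0 0 0 0 0 0 0' >/dev/null; python3 st.py
```

```text
13.3 [0.5945 0.1106 0.1111] [180.    0.  130.4] F [-0.   0.3  1.2] T [-0.05 -0.08 -0.03] j6 60.2
13.47 [0.5945 0.1106 0.1111] [180.    0.  132.1] F [ 0.4 -0.6  3.4] T [-0.04 -0.11  0.07] j6 58.4
13.63 [0.5944 0.1106 0.1111] [180.    0.  133.6] F [ 0.4 -0.5  3. ] T [ 0.06 -0.1   0.03] j6 57.0
13.8 [0.5944 0.1106 0.1111] [180.   0. 135.] F [ 1.2 -0.6  2.9] T [ 0.   -0.03  0.03] j6 55.5
```

```bash

python3 -m crank '0 0 0 0 0 -.008 0;0 0 0 0 0 0 0' >/dev/null; python3 st.py
python3 -m crank '0 0 0 0 0 -.008 0;0 0 0 0 0 0 0' >/dev/null; python3 st.py
python3 -m crank '0 0 0 0 0 -.008 0;0 0 0 0 0 0 0' >/dev/null; python3 st.py
python3 -m crank '0 0 0 0 0 -.008 0;0 0 0 0 0 0 0' >/dev/null; python3 st.py
```

```text
13.97 [0.5944 0.1105 0.1111] [-180.     0.   136.4] F [1.1 0.5 3.7] T [-0.12 -0.1   0.03] j6 54.1
14.13 [0.5944 0.1105 0.1111] [-180.     0.   137.9] F [ 0.5 -0.5  2.7] T [-0.11 -0.13 -0.3 ] j6 52.7
14.3 [0.5944 0.1105 0.1111] [-180.     0.   139.3] F [ 0.8 -0.6  2.8] T [-0.1  -0.06 -0.79] j6 51.3
14.47 [0.5944 0.1104 0.1111] [180.    0.  140.7] F [ 0.2 -0.4  4. ] T [-0.08 -0.1  -1.1 ] j6 49.8
```

The anticlockwise stop is at yaw ≈ 137.5, and I back off at once. Now clockwise, following the thread down.

```bash

python3 -m crank '0 0 0 0 0 .02 0;0 0 0 0 0 .02 0;0 0 0 0 0 .02 0;0 0 0 0 0 0 0' >/dev/null; python3 st.py
python3 -m crank '0 0 0 0 0 .02 0;0 0 0 0 0 .02 0;0 0 0 0 0 .02 0;0 0 0 0 0 0 0' >/dev/null; python3 st.py
python3 -m crank '0 0 .0003 0 0 .02 0;0 0 .0003 0 0 .02 0;0 0 0 0 0 0 0' >/dev/null; python3 st.py
```

```text
14.8 [0.5943 0.1107 0.111 ] [-180.    -0.   129.8] F [0.3 0.2 2.7] T [ 0.   -0.06 -0.03] j6 60.8
15.13 [0.5943 0.1107 0.111 ] [-180.    -0.   119.1] F [-0.6  0.1  3.1] T [-0.04 -0.02 -0.04] j6 71.4
15.38 [0.5943 0.1106 0.1108] [-180.    0.  112.] F [-0.3 -0.3  3.5] T [-0.    0.02 -0.01] j6 78.5
```

```bash

python3 -m crank '0 0 .0003 0 0 .02 0;0 0 .0003 0 0 .02 0;0 0 .0003 0 0 .02 0;0 0 0 0 0 0 0' >/dev/null; python3 st.py
python3 -m crank '0 0 .0003 0 0 .02 0;0 0 .0003 0 0 .02 0;0 0 .0003 0 0 .02 0;0 0 0 0 0 0 0' >/dev/null; python3 st.py
python3 -m crank '0 0 .0003 0 0 .02 0;0 0 .0003 0 0 .02 0;0 0 0 0 0 0 0' >/dev/null; python3 st.py
```

```text
15.72 [0.5943 0.1106 0.1104] [180.    0.  101.3] F [-0.5  0.2  3.8] T [ 0.02 -0.   -0.05] j6 89.3
16.05 [0.5944 0.1106 0.11  ] [180.    0.   90.5] F [-0.2  1.2  5.2] T [-0.    0.08 -0.03] j6 100.0
16.3 [0.5945 0.1106 0.1098] [180.   -0.   83.3] F [ 0.1 -0.7  5.1] T [-0.05  0.01 -0.01] j6 107.2
```

```bash

python3 -m crank '0 0 .0003 0 0 .02 0;0 0 .0003 0 0 .02 0;0 0 .0003 0 0 .02 0;0 0 0 0 0 0 0' >/dev/null; python3 st.py
python3 -m crank '0 0 .0003 0 0 .02 0;0 0 .0003 0 0 .02 0;0 0 0 0 0 0 0' >/dev/null; python3 st.py
python3 -m crank '0 0 .0002 0 0 .015 0;0 0 0 0 0 0 0' >/dev/null; python3 st.py
```

```text
16.63 [0.5945 0.1106 0.1094] [180.   -0.   72.5] F [-0.4  0.6  6. ] T [-0.07  0.03 -0.08] j6 118.0
16.88 [0.5946 0.1106 0.1092] [180.   -0.   65.3] F [-0.6 -0.4  6.9] T [-0.09  0.09 -0.08] j6 125.2
17.05 [0.5946 0.1106 0.1091] [180.   -0.   62.7] F [ 0.3 -0.3  6.2] T [-0.09 -0.   -0.  ] j6 127.8
```

```bash
cat >> st.py <<'E'
import sys; sys.exit(abs(s["ft_torque"][2])>0.4)
E
python3 -m crank '0 0 0 0 0 .01 0;0 0 0 0 0 .01 0;0 0 0 0 0 .01 0;0 0 0 0 0 0 0' >/dev/null; python3 st.py &&
python3 -m crank '0 0 0 0 0 .006 0;0 0 0 0 0 .006 0;0 0 0 0 0 0 0' >/dev/null && python3 st.py &&
python3 -m crank '0 0 0 0 0 .006 0;0 0 0 0 0 0 0' >/dev/null && python3 st.py &&
python3 -m crank '0 0 0 0 0 .006 0;0 0 0 0 0 0 0' >/dev/null && python3 st.py &&
python3 -m crank '0 0 0 0 0 .006 0;0 0 0 0 0 0 0' >/dev/null && python3 st.py &&
python3 -m crank '0 0 0 0 0 .006 0;0 0 0 0 0 0 0' >/dev/null && python3 st.py &&
python3 -m crank '0 0 0 0 0 .006 0;0 0 0 0 0 0 0' >/dev/null && python3 st.py
```

```text
17.38 [0.5944 0.1105 0.1089] [180.   -0.   57.4] F [-1.1 -0.7  5. ] T [-0.13  0.1  -0.03] j6 133.2False
```

```bash
sed -i 's/sys.exit(\(.*\))$/sys.exit(int(\1))/' st.py
python3 -m crank '0 0 0 0 0 .006 0;0 0 0 0 0 .006 0;0 0 0 0 0 0 0' >/dev/null && python3 st.py &&
python3 -m crank '0 0 0 0 0 .006 0;0 0 0 0 0 0 0' >/dev/null && python3 st.py &&
python3 -m crank '0 0 0 0 0 .006 0;0 0 0 0 0 0 0' >/dev/null && python3 st.py &&
python3 -m crank '0 0 0 0 0 .006 0;0 0 0 0 0 0 0' >/dev/null && python3 st.py &&
python3 -m crank '0 0 0 0 0 .006 0;0 0 0 0 0 0 0' >/dev/null && python3 st.py &&
python3 -m crank '0 0 0 0 0 .006 0;0 0 0 0 0 0 0' >/dev/null && python3 st.py
```

```text
17.63 [0.5944 0.1105 0.1089] [180.   -0.   55.2] F [-0.3 -0.3  4.5] T [-0.08  0.07  0.01] j6 135.3
17.8 [0.5944 0.1106 0.1089] [180.   -0.   54.2] F [ 0.  -0.3  3.4] T [-0.09  0.08 -0.  ] j6 136.4
17.97 [0.5944 0.1106 0.1089] [180.   -0.   53.1] F [-0.5 -0.1  4.8] T [-0.13  0.16  0.02] j6 137.4
18.13 [0.5944 0.1106 0.1089] [180.  -0.  52.] F [-0.1 -0.8  5. ] T [-0.12  0.02  0.06] j6 138.5
18.3 [0.5944 0.1105 0.1089] [180.   -0.   50.9] F [-0.8 -0.2  5. ] T [-0.09  0.12  0.03] j6 139.6
18.47 [0.5944 0.1106 0.1089] [180.   -0.   49.9] F [-0.4 -0.   5.3] T [-0.14  0.06  0.02] j6 140.7
```

```bash

python3 -m crank '0 0 0 0 0 .006 0;0 0 0 0 0 0 0' >/dev/null && python3 st.py &&
python3 -m crank '0 0 0 0 0 .006 0;0 0 0 0 0 0 0' >/dev/null && python3 st.py &&
python3 -m crank '0 0 0 0 0 .006 0;0 0 0 0 0 0 0' >/dev/null && python3 st.py &&
python3 -m crank '0 0 0 0 0 .006 0;0 0 0 0 0 0 0' >/dev/null && python3 st.py &&
python3 -m crank '0 0 0 0 0 .006 0;0 0 0 0 0 0 0' >/dev/null && python3 st.py &&
python3 -m crank '0 0 0 0 0 .006 0;0 0 0 0 0 0 0' >/dev/null && python3 st.py &&
python3 -m crank '0 0 0 0 0 .006 0;0 0 0 0 0 0 0' >/dev/null && python3 st.py &&
python3 -m crank '0 0 0 0 0 .006 0;0 0 0 0 0 0 0' >/dev/null && python3 st.py &&
python3 -m crank '0 0 0 0 0 .006 0;0 0 0 0 0 0 0' >/dev/null && python3 st.py &&
python3 -m crank '0 0 0 0 0 .006 0;0 0 0 0 0 0 0' >/dev/null && python3 st.py
```

```text
18.63 [0.5944 0.1106 0.1089] [180.   -0.   48.8] F [-0.1 -0.5  4.9] T [-0.07  0.11  0.06] j6 141.8
18.8 [0.5944 0.1106 0.1089] [180.   -0.   47.7] F [-0.3 -0.   5.3] T [-0.1   0.12  0.02] j6 142.9
18.97 [0.5944 0.1106 0.1089] [180.   -0.   46.6] F [-0.5 -0.8  5.4] T [-0.1   0.04  0.04] j6 143.9
19.13 [0.5944 0.1106 0.1089] [180.   -0.   45.5] F [-0.8 -0.1  4.5] T [-0.15  0.09  0.09] j6 145.0
19.3 [0.5944 0.1106 0.1089] [180.   -0.   44.4] F [-0.3 -1.5  4.9] T [-0.12  0.02  0.04] j6 146.1
19.47 [0.5944 0.1106 0.1089] [180.   -0.   43.4] F [-0.  -0.6  5.3] T [-0.12  0.06  0.12] j6 147.2
19.63 [0.5944 0.1106 0.1089] [180.   -0.   42.3] F [-0.4  0.1  4.6] T [-0.09  0.09  0.02] j6 148.3
19.8 [0.5944 0.1106 0.1089] [180.   -0.   41.2] F [0.3 0.  4.9] T [-0.04  0.04  0.04] j6 149.4
19.97 [0.5944 0.1106 0.1089] [180.   -0.   40.1] F [-0.7  0.   5.4] T [-0.07  0.04 -0.  ] j6 150.4
20.13 [0.5944 0.1106 0.1089] [180.  -0.  39.] F [-0.6 -0.3  5.3] T [-0.11  0.09  0.02] j6 151.5
```

```bash

python3 -m crank '0 0 0 0 0 .006 0;0 0 0 0 0 0 0' >/dev/null && python3 st.py &&
python3 -m crank '0 0 0 0 0 .006 0;0 0 0 0 0 0 0' >/dev/null && python3 st.py &&
python3 -m crank '0 0 0 0 0 .006 0;0 0 0 0 0 0 0' >/dev/null && python3 st.py &&
python3 -m crank '0 0 0 0 0 .006 0;0 0 0 0 0 0 0' >/dev/null && python3 st.py &&
python3 -m crank '0 0 0 0 0 .006 0;0 0 0 0 0 0 0' >/dev/null && python3 st.py &&
python3 -m crank '0 0 0 0 0 .006 0;0 0 0 0 0 0 0' >/dev/null && python3 st.py &&
python3 -m crank '0 0 0 0 0 .006 0;0 0 0 0 0 0 0' >/dev/null && python3 st.py &&
python3 -m crank '0 0 0 0 0 .006 0;0 0 0 0 0 0 0' >/dev/null && python3 st.py
```

```text
20.3 [0.5944 0.1105 0.1089] [180.    0.   37.9] F [-1.4 -0.2  5.2] T [-0.15  0.11  0.03] j6 152.6
20.47 [0.5942 0.1105 0.1089] [180.    0.   36.9] F [-1.3 -0.5  5.7] T [-0.17  0.22  0.13] j6 153.7
20.63 [0.5939 0.1103 0.1089] [180.    0.   35.8] F [-1.7 -1.2  5.6] T [-0.31  0.43  0.16] j6 154.8
20.8 [0.5937 0.1103 0.1089] [1.80e+02 1.00e-01 3.47e+01] F [-2.8 -2.1  6.5] T [-0.36  0.61  0.27] j6 155.8
20.97 [0.5935 0.1103 0.1089] [-1.80e+02  1.00e-01  3.37e+01] F [-2.7 -1.3  7.1] T [-0.4   0.71  0.46] j6 156.9
```

```bash

python3 -m crank '0 0 0 0 0 .004 0;0 0 0 0 0 0 0;0 0 0 0 0 0 0' >/dev/null ; python3 st.py
python3 -m crank '0 0 0 0 0 -.006 0;0 0 0 0 0 0 0;0 0 0 0 0 0 0' >/dev/null ; python3 st.py
python3 -m crank '0 0 0 0 0 0 .4;0 0 0 0 0 0 .4;0 0 0 0 0 0 .4;0 0 0 0 0 0 .4;0 0 0 0 0 0 .4;0 0 0 0 0 0 .4'; python3 st.py
python3 -m crank '0 0 -.01 0 0 0 .4;0 0 -.03 0 0 0 .4;0 0 -.06 0 0 0 .4;0 0 -.06 0 0 0 .4;0 0 -.06 0 0 0 .4;0 0 0 0 0 0 .4;0 0 0 0 0 0 .4'; python3 st.py
python3 -m crank '-.07 0 0 0 0 0 .4;-.07 0 0 0 0 0 .4;0 0 0 0 0 0 .4;0 0 0 0 0 0 .4'
python3 - <<'E'
from h import *
import cv2
a=imaging.grab_frame("wrist")["frame"][:,:,::-1];t=imaging.grab_frame("side")["frame"][140:240,260:385,::-1]
b=cv2.resize(a,(400,250)); c=cv2.resize(t,(400,320),interpolation=cv2.INTER_CUBIC)
cv2.imwrite("pics/end.png",np.vstack([b,c]))
E
```

```text
21.22 [0.5935 0.1103 0.1089] [-1.8e+02  1.0e-01  3.3e+01] F [-3.9 -2.   7.2] T [-0.38  0.85  0.61] j6 157.5
21.47 [0.5935 0.1103 0.1088] [-1.80e+02  1.00e-01  3.41e+01] F [-3.2 -2.5  7.6] T [-0.32  0.75  0.29] j6 156.5
time_s: 21.97
position: [0.5943, 0.1106, 0.1086]
orientation: [-180.0, 0.0, 33.8]
wrist_force: [-0.5, -0.7, 0.8]
opening: 0.0343
grasp_force: 0.0
21.97 [0.5943 0.1106 0.1086] [-180.     0.    33.8] F [-0.5 -0.7  0.8] T [-0.02  0.02  0.  ] j6 156.8
time_s: 22.55
position: [0.5954, 0.1108, 0.221]
orientation: [179.9, -0.2, 33.7]
wrist_force: [-0.6, 0.7, -1.3]
opening: 0.034
grasp_force: 0.0
22.55 [0.5954 0.1108 0.221 ] [179.9  -0.2  33.7] F [-0.6  0.7 -1.3] T [ 0.    0.06 -0.02] j6 156.8
time_s: 22.88
position: [0.5345, 0.0709, 0.2183]
orientation: [-180.0, 0.1, 33.7]
wrist_force: [-0.1, -0.6, 0.8]
opening: 0.0342
grasp_force: 0.0
```

View pics/end.png

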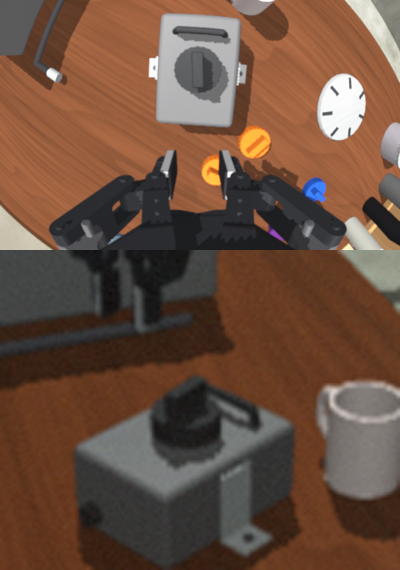

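The cap is off the gripper and sits level on the neck. Its front rim is at about row 204 in the side view, against 203 predicted for home. The mug, hub cap, wrench and blue and orange caps look undisturbed in this view.

```bash
python3 -c "
from bench import job
print(job.sign_off())"
```

```text
the job is handed in; nothing more can be done
None
```

The cap is screwed home to its end stop, level on the neck and released, and the job is handed in. Two things count against a clean run: feeling for the anticlockwise stop briefly read about 1.1 N m (limit 1 N m), and the lugs went straight into the gaps on the way down, so the backward turn only found the stop and there was no drop to feel.

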